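Pin the wheel on a stock truck

TASK

The stock truck lies upside down on the bench with a wheel on each end of its axle, and the wheel on the robot's right is not yet secured. Take the linchpin from the wooden block, put it down through the cross hole in that axle end until its head sits fully home, feeling for the hole and never forcing it, then swing its sprung ring over the end of the axle so that it snaps shut around the pin's point. Leave the other things on the bench where they are.

Things in the scene. Friction and masses are not known exactly. Their poses are not given: they have to be found in the camera images.
- truck: Platform stock truck lying fixed, upside down: plywood deck 700 x 460 x 18 mm flat on the bench, blue frame, two black wheels on a cross axle at the robot's end, castors far off. Origin on the bench plumb under point hole_span. z up; -y runs along the axle off its unsecured end; +y to the other wheel (already pinned); +x to the castors. Deck edge at y -20 mm.
- hole_span (a point): Middle, on the axle's flat top (z 111 mm), of the span in which the open hole may lie. Axes as the truck. Axle end square, 22 x 22 mm; vertical through hole 11.1 mm wide, countersunk 0.8 mm. The axle is loose lengthwise: hole centre anywhere from y -16 to +16 mm here, x 0; not measured. Flat top runs 14 mm, axle end 18 mm beyond the hole. A sideways push over 12 N shifts the axle.
- axle_washer (a point): Outer face of the washer (40 mm wide) beside the unsecured wheel, on the axle's centre line, 35 mm along y from hole_span, z 100 mm. Behind it the hub, 36 mm wide, and from 14 mm further in the black tyre, 125 mm across and 32 mm thick, so its top stands 162 mm above the bench.
- linchpin: Brass linchpin, 70 g, upright in the block's end hole, head resting on the block. Origin on its axis at the head's underside (the face that seats on the axle), z up. Shank 10 mm thick, 36 mm long below the origin, the last 3 mm tapering to 8.2 mm. Head: collar 18 mm wide, 4 mm high, then a grip 12 mm (x) by 16 mm (y) up to z 40 mm. The ring points to +x, a spring block is on the -x side.
- pin_head (a point): Where to grip the linchpin's head, 29 mm above its origin; grip across y (16 mm), fingers not lower than 18 mm above the origin, clear of the ring. To lock, the pin's +x must point off the free axle end (the truck's -y).
- ring (a joint): Hinge of the steel wire ring, 8 mm above the pin's origin, rad: 0 open (towards the pin's +x, 10 degrees above level), 1.75 shut (straight down, its loop around the pin's point). Over-centre spring: stays open by itself, resists with up to about 4 N at its end when swung down, eases past the middle (0.875) and from about 1.1 snaps shut by itself. 43 mm wide; clears the axle by 6 mm.
- ring_end (a point): Middle of the ring's outer bar (4.4 mm wire), 47.5 mm from the ring's hinge.
- pin_block: Drilled hardwood block, 70 x 150 x 48 mm, fixed. Origin under its centre; top at z = 48 mm. Holes 13.5 mm wide, 44 mm deep, at y = +43 (linchpin), -12 and -50 mm (clevis pins).
- clevis_a: Plain headed steel clevis pin in the block's middle hole, head 17 mm wide and 12 mm high; leave alone. Origin under the head.
- clevis_b: Plain headed steel clevis pin in the block's other end hole, head 17 mm wide and 16 mm high; leave alone. Origin under the head.
- spare_wheel: Spare black wheel, 125 mm across, 54 mm high, lying flat; leave alone. Origin under its centre.
- spanner: Steel spanner lying on the truck's underside; leave alone. Origin under its middle.
- tape_roll: Roll of brown packing tape, 104 mm across, 48 mm high, lying flat; leave alone. Origin under its centre.

How it is judged:
By the outcome, as a careful person would: the job done as asked, in the order asked, and still so for the second after the job is handed in, with the robot touching nothing.
It also fails if it takes over 67 s, if anything falls off the work surface, if the arm or the gripper's body presses on something with over 40 N, if the wrist force passes 120 N, or if a joint passes its speed limit or range.

ROBOT

A 7-joint arm with a two-finger parallel gripper is mounted at the origin on the work surface. World frame = base frame: x ahead of the robot, y to its left, z up, the work surface at z = 0. Lengths are in m, angles in rad, forces in N, time in s.
With the tool pointing down it reaches from about 0.4 to 0.85 m from the base axis. Payload 10.4 kg.
Tool frame: the origin (TCP) lies between the finger pads; the fingertips stand 19 mm ahead of it and the grasp point (between the pads) is the TCP; z points along the fingers, y is the direction in which the jaws open and shut (so a half turn about z gives the same grasp; the last joint's range is limited). The gripper opens to 85 mm and grips with 20 to 120 N. Pads are 22 mm wide; open, the fingers measure 114 mm over their backs; the gripper's body (76 mm by 85 mm) begins 54 mm behind the grasp point. The pads swing forward as they close: fully open they stand 13 mm farther back than shut.
Start: joints at [-1.128, 0.332, -0.065, 1.46, 0.022, 1.35, -0.088], TCP at [0.281, 0.558, 0.25] pointing down, gripper open.
Joint ranges: [-2.6, 2.6], [-0.5, 2.12], [-1.47, 1.34], [0.16, 2.42], [-1.27, 4.41], [0.06, 2.06], [-2.6, 2.6]. Speed limits (rad/s): [2.22, 2.22, 2.79, 2.79, 3.14, 3.14, 3.14].

INTERFACE

Orientations are given as a unit quaternion [x, y, z, w].
In Python, from workcell import manip gives the robot as it stands.
- The arm moves only by the shell command python3 -m jog 'ROWS' [FORCE]. ROWS is JSON, a list of rows, each an object with "offset": the shift along the tool's x, y, z as a fraction of full scale, a list of three; "rotation": the turn, a rotation vector about the tool's x, y, z as a fraction of full scale, a list of three; "fingers": the opening, from -1 (shut) to 1 (fully open), so that 0 is half open. A call has 1 to 8 rows; each row shifts and turns the commanded pose from where the row before left it, along the tool's axes as they then stand; what a row does not reach is not made up. Full scale, the value 1, is 0.15 m for a shift and 2 rad for a turn. A row lasts 1/8 s, in which the tool goes at most 62.5 mm and 10.7 degrees, less where a joint would pass 70% of its speed; a pose out of reach is approached as far as the arm can. A call with a number of a shift or a turn outside -1 to 1 is refused whole. A call with a gripper value outside its range is refused whole. The fingers move at their own pace and stop on an object; FORCE is the grip in N (left out, the last holds). Time passes only in rows, so rows that do not move let the fingers close. It gives the time, the measured TCP pose, the force and the opening at its end, in the units of the state.
- manip.get_obs(): the state, without advancing time (a new reading comes with each control period).
- manip.camera(name): name is "scene" or "top" or "wrist"; returns the picture (480x640x3 uint8, red, green, blue); there is no depth.
- manip.camera_info(name): a dict with "mtx" (3x3 intrinsics, pixels), "D" ([k1, k2, p1, p2, k3] as OpenCV has them; the pictures are not rectified), "xyz" and "rotation" of the camera in the world. Camera axes: x right, y down, z forward; pixel columns grow to the right and rows downward; lengths in m; the calibration is good to about 2 mm. A picture is of the moment at which its call begins: read the wrist's pose just before it. camera_info takes no time and is no camera call; for the wrist camera it gives the pose at the moment of the call.
- manip.hand_in(): hands the job in, once; it reports no verdict.
Trained networks look in the newest picture that a camera, given by its name, has taken for a name from the list of things; names that differ only in an ending like _2 or _b are one class to them, and where a whole thing is asked for, a point or a joint stands for the part that bears it (a point fixed in the world has none). Each returns a list of dicts, best first, with "conf" (0 to 1); they miss things now and then, are a little off and sometimes report something else, mostly with a low value. They report only what shows in the picture. A call takes as long as a camera call.
- manip.recognise(camera, query): "bbox" ([left, top, right, bottom] in pixels, round what is visible of it).
The state is a dict: "clock": time; "joint_pos": joint angles; "joint_velocities": joint speeds; "tau": joint torques, N m; "position": TCP position; "ee_rot": TCP orientation; "ft_force": force on the tool from outside, world axes, zero at the start; "torque": the same for the moment, N m; "grip_width": opening from 0.0 (shut) to 1.0 (fully open).
Only numpy, scipy, OpenCV 4.12 (cv2) and the standard library are available. Lean on these libraries where they do the work, as an engineer would, in place of code of your own. Each camera call takes 0.05 s, during which the arm holds its last target. There are 200 camera calls.

## Working session

There is one attempt and no reset: what is moved stays moved. The work goes in short steps, Python scripts to look and compute and a shell command to move; the robot and the scene stay as the last step left them, time stands still between calls to the robot, and variables do not carry over. Pictures are saved under pics/ and viewed, about 8 in all and at most 12, crops included, and the job is handed in when it is done.

```bash
mkdir -p pics; cat > h.py <<'E'
import numpy as np, cv2, json
from scipy.spatial.transform import Rotation as R
from workcell import manip
def snap(cam,name=None):
    im=manip.camera(cam); inf=manip.camera_info(cam)
    if name: cv2.imwrite('pics/'+name,im[:,:,::-1])
    return im,inf
def rot(inf):
    r=np.array(inf['rotation'],float)
    return r if r.shape==(3,3) else (R.from_quat(r).as_matrix() if r.size==4 else R.from_rotvec(r).as_matrix())
def plane(inf,uv,z):
    p=cv2.undistortPoints(np.array(uv,float).reshape(-1,1,2),np.array(inf['mtx'],float),np.array(inf['D'],float)).reshape(-1,2)
    d=np.c_[p,np.ones(len(p))]@rot(inf).T; c=np.array(inf['xyz'])
    return c+d*((z-c[2])/d[:,2])[:,None]
def proj(inf,P):
    r=rot(inf); c=np.array(inf['xyz'])
    return cv2.projectPoints(np.array(P,float).reshape(-1,3),cv2.Rodrigues(r.T)[0],-r.T@c,np.array(inf['mtx'],float),np.array(inf['D'],float))[0].reshape(-1,2)
E
python3 - <<'E'
from h import *
o=manip.get_obs(); print({k:np.round(v,3).tolist() for k,v in o.items()})
for c in ['top','scene']:
    im,inf=snap(c,c+'0.png'); print(c,inf)
    for q in ['truck','linchpin','ring','pin_block','clevis_a','spare_wheel','tape_roll','spanner']:
        print(q,[(np.round(d['bbox']).tolist(),round(d['conf'],2)) for d in manip.recognise(c,q)[:3]])
E
```

```text
{'clock': 0.0, 'joint_pos': [-1.128, 0.333, -0.065, 1.461, 0.022, 1.35, -0.089], 'joint_velocities': [0.001, 0.001, 0.002, -0.0, -0.0, -0.0, 0.002], 'tau': [0.0, -62.544, 0.049, -39.162, 0.016, 0.01, -0.0], 'position': [0.281, 0.558, 0.25], 'ee_rot': [0.231, 0.973, -0.001, -0.0], 'ft_force': [0.585, -0.116, -0.785], 'torque': [-0.01, 0.069, 0.022], 'grip_width': 1.001}
top {'mtx': array([[462.8086954 ,   0.        , 320.20382702],
       [  0.        , 462.8086954 , 242.13187541],
       [  0.        ,   0.        ,   1.        ]]), 'D': array([-0.11881653,  0.        ,  0.        ,  0.        ,  0.        ]), 'xyz': array([ 0.43954855, -0.05480167,  1.04474778]), 'rotation': array([-0.69695727,  0.71396311, -0.04629557,  0.04862055])}
truck [([78.0, 9.0, 316.0, 334.0], 0.73)]
linchpin [([422.0, 293.0, 442.0, 328.0], 0.81)]
ring [([420.0, 309.0, 440.0, 330.0], 0.46)]
pin_block [([409.0, 284.0, 484.0, 323.0], 0.79)]
clevis_a [([450.0, 297.0, 458.0, 306.0], 0.48), ([467.0, 294.0, 475.0, 306.0], 0.42)]
spare_wheel [([439.0, 176.0, 493.0, 231.0], 0.96)]
tape_roll [([388.0, 165.0, 438.0, 
[... 183 characters left out ...]
 451.55588461, 240.48242557],
       [  0.        ,   0.        ,   1.        ]]), 'D': array([0.02024526, 0.        , 0.        , 0.        , 0.        ]), 'xyz': array([ 0.89216241, -0.50851337,  0.6140953 ]), 'rotation': array([ 0.8729784 ,  0.27436997, -0.12590658, -0.38311535])}
truck [([272.0, 97.0, 640.0, 381.0], 0.85)]
linchpin [([136.0, 292.0, 176.0, 319.0], 0.76)]
ring [([141.0, 290.0, 171.0, 320.0], 0.68)]
pin_block [([88.0, 294.0, 201.0, 399.0], 0.77)]
clevis_a [([133.0, 328.0, 147.0, 345.0], 0.68), ([110.0, 348.0, 121.0, 363.0], 0.52)]
spare_wheel [([174.0, 411.0, 276.0, 480.0], 0.7)]
tape_roll [([265.0, 351.0, 348.0, 443.0], 0.67)]
spanner [([370.0, 185.0, 442.0, 219.0], 0.95)]
```

View pics/top0.png

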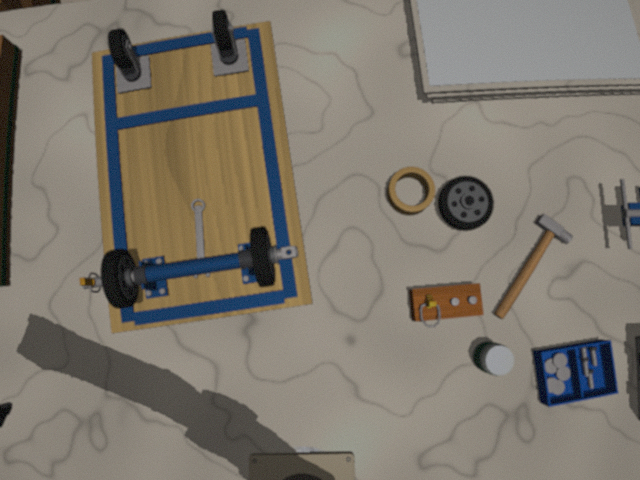

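View pics/scene0.png

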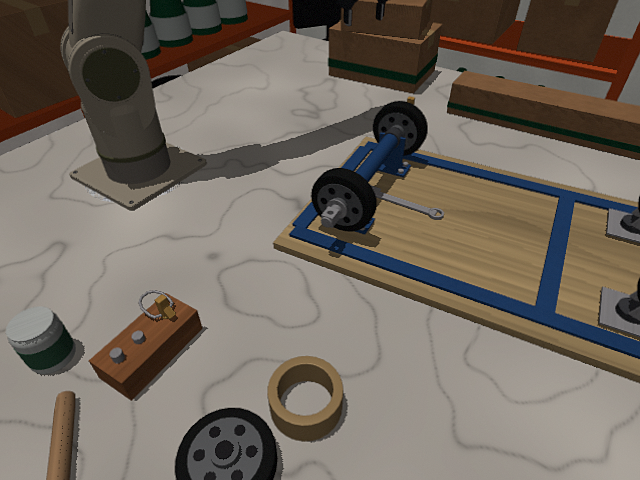

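The top view shows the truck at left with its free axle end near (290,253). The block is at (446,301), with the linchpin at (431,300) and its ring pointing down in the image, towards the robot. The scene view agrees. I'll crop in for finer pixel positions.

```bash
python3 - <<'E'
from h import *
im=cv2.imread('pics/top0.png')
a=cv2.resize(im[215:315,230:330],None,fx=4,fy=4,interpolation=cv2.INTER_CUBIC)
b=cv2.resize(im[255:355,395:495],None,fx=4,fy=4,interpolation=cv2.INTER_CUBIC)
cv2.imwrite('pics/c0.png',np.hstack([a,b]))
inf=manip.camera_info('top')
print('deck',plane(inf,[(270,22),(311,303),(112,331),(94,52)],.018).round(3).tolist())
print('axle top',plane(inf,[(297,252),(288,253)],.111).round(3).tolist())
print('block',plane(inf,[(431,300),(455,300),(472,299)],.06).round(3).tolist())
print(manip.camera_info('wrist'))
E
```

```text
deck [[1.131, 0.058, 0.018], [0.443, -0.03, 0.018], [0.388, 0.421, 0.018], [1.076, 0.506, 0.018]]
axle top [[0.547, -0.006, 0.111], [0.545, 0.013, 0.111]]
block [[0.443, -0.286, 0.06], [0.441, -0.338, 0.06], [0.442, -0.375, 0.06]]
{'mtx': array([[349.06333015,   0.        , 325.28493817],
       [  0.        , 349.06333015, 240.98221527],
       [  0.        ,   0.        ,   1.        ]]), 'D': array([-0.02979492,  0.        ,  0.        ,  0.        ,  0.        ]), 'xyz': array([0.21723298, 0.59234888, 0.37267537]), 'rotation': array([0.84293111, 0.51885086, 0.07488766, 0.12104861])}
```

View pics/c0.png

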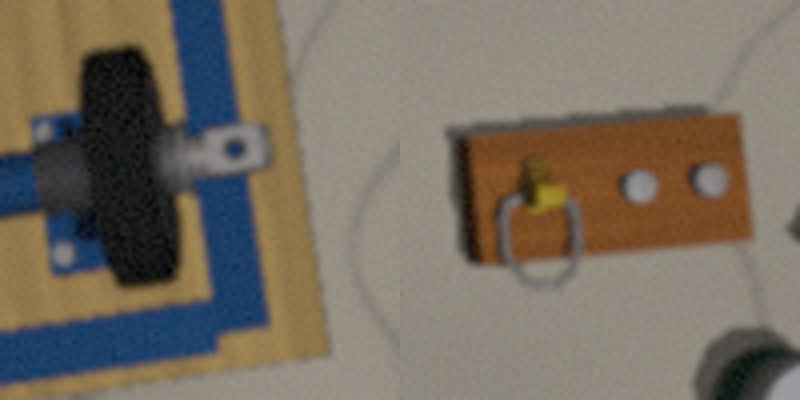

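```bash
python3 - <<'E'
from h import *
inf=manip.camera_info('top')
c=plane(inf,[(412.5,289.5),(480,283.75),(483,314.5),(416.25,320.5)],.048); ctr=c.mean(0)
print('corners',c.round(3).tolist(),ctr.round(4))
d=(c[0]+c[3]-c[1]-c[2]); yb=d/np.linalg.norm(d); print('len',np.linalg.norm(d)/2,'yaw deg',np.degrees(np.arctan2(yb[1],yb[0])))
print('pin from block',(ctr+.043*yb).round(4))
a=plane(inf,[(455,301.5)],.060)[0];b=plane(inf,[(472.5,300)],.064)[0];print('clev',a.round(4),b.round(4),'pin from clevis',(a+(a-b)/.038*.055).round(4))
t=plane(inf,[(432,303.25)],.088)[0];e=plane(inf,[(430.75,326)],.064)[0]; print('grip',t.round(4),'ringend',e.round(4),'pin x yaw',np.degrees(np.arctan2(*(e-t)[1::-1])),np.linalg.norm((e-t)[:2]))
print('hole',plane(inf,[(289,252)],.111).round(4))
E
```

```text
corners [[0.466, -0.249, 0.048], [0.474, -0.399, 0.048], [0.408, -0.401, 0.048], [0.4, -0.255, 0.048]] [ 0.4372 -0.3261  0.048 ]
len 0.14825045632732498 yaw deg 93.02027798545063
pin from block [ 0.4349 -0.2831  0.048 ]
clev [ 0.4379 -0.3376  0.06  ] [ 0.4398 -0.3747  0.064 ] pin from clevis [ 0.4351 -0.2839  0.0542]
grip [ 0.4359 -0.281   0.088 ] ringend [ 0.3881 -0.2818  0.064 ] pin x yaw -179.07849918401607 0.047741553553607256
hole [[0.5471 0.0106 0.111 ]]
```

```bash
python3 -m jog '[{"offset":[-0.307,-0.257,0],"rotation":[0,0,0],"fingers":1},{"offset":[-0.307,-0.257,0],"rotation":[0,0,0],"fingers":1},{"offset":[-0.307,-0.257,0],"rotation":[0,0,0],"fingers":1},{"offset":[-0.307,-0.257,0],"rotation":[0,0,0],"fingers":1},{"offset":[-0.307,-0.257,0],"rotation":[0,0,0],"fingers":1},{"offset":[-0.307,-0.257,0],"rotation":[0,0,0],"fingers":1},{"offset":[-0.307,-0.257,0],"rotation":[0,0,0],"fingers":1},{"offset":[-0.307,-0.257,0],"rotation":[0,0,0],"fingers":1}]'
```

```text
clock: 1.9
position: [0.4719, 0.1156, 0.2507]
ee_rot: [0.231, 0.973, 0.0, 0.0]
ft_force: [0.4, 0.6, -0.2]
grip_width: 1.0
```

```bash
python3 -m jog '[{"offset":[-0.25,-0.21,0],"rotation":[0,0,0],"fingers":1},{"offset":[-0.25,-0.21,0],"rotation":[0,0,0],"fingers":1},{"offset":[-0.25,-0.21,0],"rotation":[0,0,0],"fingers":1},{"offset":[0,0,0],"rotation":[0,0,0],"fingers":1}]'
python3 - <<'E'
from h import *
im,inf=snap('wrist','w1.png'); print(inf['xyz'],rot(inf).round(3).tolist()); print(proj(inf,[0.547,0.011,.111]), manip.get_obs()['joint_pos'])
E
```

```text
clock: 2.4
position: [0.53, -0.0217, 0.2505]
ee_rot: [0.234, 0.972, -0.001, 0.0]
ft_force: [-0.8, 1.3, -0.0]
grip_width: 1.0
[0.46624805 0.01504116 0.37258937] [[0.453, 0.855, 0.251], [0.891, -0.435, -0.128], [0.0, 0.282, -0.959]]
[[367.55424859 237.21521185]] [-0.45484309  0.11771398  0.44101179  1.73413009 -0.0517121   1.30124968
  1.09905955]
```

View pics/w1.png

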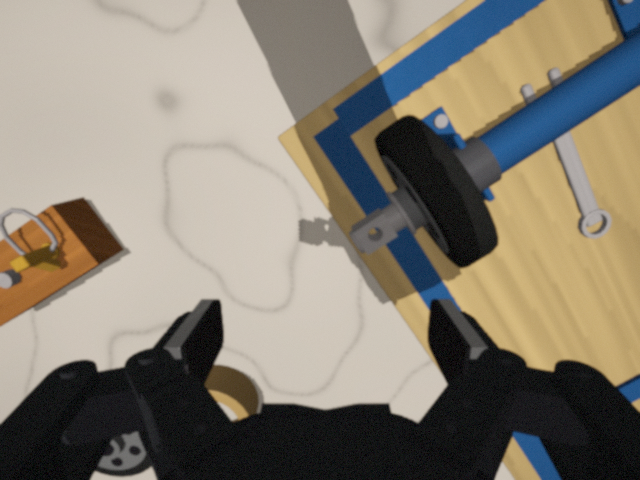

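The wrist picture shows the axle end with its hole at about (375,234), the tyre behind it, and the linchpin at left near (38,258). I'll refine the hole centre.

```bash
python3 - <<'E'
from h import *
im=cv2.imread('pics/w1.png'); g=cv2.cvtColor(im,cv2.COLOR_BGR2GRAY); inf=manip.camera_info('wrist')
c=g[218:252,352:396]; print(c[::2,::2])
for t in (80,100,115):
    n,l,s,ce=cv2.connectedComponentsWithStats((c<t).astype(np.uint8))
    print(t,[(s[i,4],(ce[i]+[352,218]).round(1)) for i in range(1,n)])
big=cv2.resize(im[200:275,330:430],None,fx=8,fy=8,interpolation=cv2.INTER_CUBIC); cv2.imwrite('pics/c1.png',big)
E
```

```text
[[103 102 101 101 104  98  81  76  74  74  78  86  99 103 104 107 106 105
  105 106 107 110]
 [102 103  99  98  89  76  75  74  73  80  89  99 103 105 103 105 109 108
  108 109 110 106]
 [103  98  91  81  78  72  69  76  85  95 105 103 104 106 109 108 105 106
  106 107 107 104]
 [ 96  89  74  73  71  76  83  93 101 105 104 107 103 109 109 106 105 105
  107 102 101 103]
 [ 80  75  77  75  75  87  97 106 105 106 103 104 100 100 107 105 105 105
  108 104 101  94]
 [ 80  77  73  78  91 103 105 106 105 106 104  94  73  78  94 103 107 104
  104 104 103  99]
 [ 80  75  86  95 105 104 105 104 106 107 112 104  79  66  76  95 104 107
  107 106 104  97]
 [ 84  93 101 106 106 106 105 109 102 104 106 106  88  72  69  85 104 108
  107 106 106 101]
 [ 92 101 103 106 107 108 105 104  91  91  90  81  73  74  69  85 102 106
  107 103 107 107]
 [ 97  98 106 107 109 108 106 103  88  77  76  78  75  71  76  92 103 106
  104 106 108 105]
 [ 95 102 103 107 108 106 106 106  96  79  77  77  74  77  84 100 103 106
  106 106 100  84]
 [ 98  99 102 103 103 105 108 105 105  92  90  83  85  90  99 105 104 104
  1
[... 256 characters left out ...]
108 107 108 110  92
   58  48  48  44]
 [122 108  95  95  96  99 101 107 104 109 104 104 107 110 109 112 112 107
   76  47  48  49]
 [124 115 101  97  91  90  96 106 105 106 105 104 103 105 108 110 112 113
   97  68  48  45]]
80 [(np.int32(97), array([361.2, 223.4])), (np.int32(77), array([376.6, 234.5])), (np.int32(94), array([391.7, 245.2]))]
100 [(np.int32(265), array([359.8, 229.8])), (np.int32(1), array([352., 221.])), (np.int32(15), array([394.4, 228.6])), (np.int32(171), array([375.9, 234.6])), (np.int32(1), array([383., 228.])), (np.int32(121), array([391.1, 244.7])), (np.int32(1), array([355., 238.])), (np.int32(1), array([358., 241.]))]
115 [(np.int32(1482), array([373.7, 234.4]))]
```

View pics/c1.png

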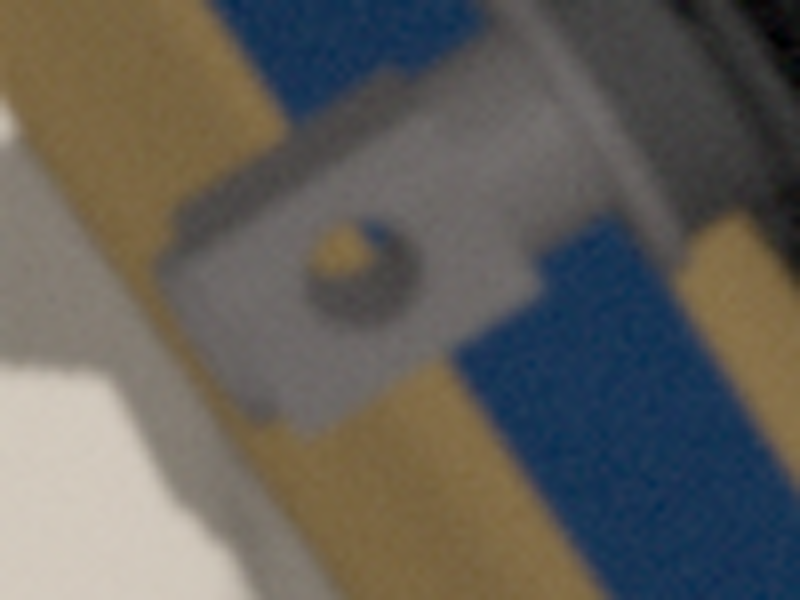

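```bash
python3 - <<'E'
from h import *
inf=manip.camera_info('wrist')
f=lambda L:plane(inf,[(330+x/8-.44,200+y/8-.44) for x,y in L],.111)
h=f([(363,272)])[0]; print('hole',h.round(4))
for L in ([(318,432),(540,297)],[(195,243),(400,110)]):
    p=f(L); d=p[1]-p[0]; print(p.round(4).tolist(),'axle dir yaw',np.degrees(np.arctan2(d[1],d[0]))); n=np.array([-d[1],d[0],0])/np.linalg.norm(d); print('offset hole from edge',((h-p[0])@n).round(4))
# linchpin rough from wrist
print('o',R.from_quat(manip.get_obs()['ee_rot']).as_matrix().round(3).tolist())
E
```

```text
hole [0.5469 0.0174 0.111 ]
[[0.5598, 0.0066, 0.111], [0.557, 0.0317, 0.111]] axle dir yaw 96.24192508166274
offset hole from edge 0.0116
[[0.5369, 0.0041, 0.111], [0.534, 0.0272, 0.111]] axle dir yaw 97.27195843350249
offset hole from edge -0.0116
o [[-0.892, 0.452, 0.0], [0.452, 0.892, -0.0], [-0.0, -0.0, -1.0]]
```

```bash
python3 -m jog '[{"offset":[-0.044,-0.368,0],"rotation":[0,0,0],"fingers":1},{"offset":[-0.044,-0.368,0],"rotation":[0,0,0],"fingers":1},{"offset":[-0.044,-0.368,0],"rotation":[0,0,0],"fingers":1},{"offset":[-0.044,-0.368,0],"rotation":[0,0,0],"fingers":1},{"offset":[-0.044,-0.368,0],"rotation":[0,0,0],"fingers":1},{"offset":[0,0,0],"rotation":[0,0,0.093],"fingers":1},{"offset":[0,0,0],"rotation":[0,0,0.093],"fingers":1},{"offset":[0,0,0],"rotation":[0,0,0.093],"fingers":1}]'
python3 -m jog '[{"offset":[0,0,0],"rotation":[0,0,0.093],"fingers":1},{"offset":[0,0,0],"rotation":[0,0,0.093],"fingers":1},{"offset":[0,0,0],"rotation":[0,0,0.093],"fingers":1},{"offset":[0,0,0],"rotation":[0,0,0.093],"fingers":1},{"offset":[0,0,0],"rotation":[0,0,0.093],"fingers":1},{"offset":[0,0,0],"rotation":[0,0,0.093],"fingers":1},{"offset":[0,0,0],"rotation":[0,0,0.093],"fingers":1},{"offset":[0,0,0],"rotation":[0,0,0.093],"fingers":1}]'
python3 -m jog '[{"offset":[0,0,0],"rotation":[0,0,0.093],"fingers":1},{"offset":[0,0,0],"rotation":[0,0,0.093],"fingers":1},{"offset":[0,0,0],"rotation":[0,0,0.093],"fingers":1},{"offset":[0,0,0],"rotation":[0,0,0],"fingers":1},{"offset":[0,0,0],"rotation":[0,0,0],"fingers":1}]'
python3 - <<'E'
from h import *
im,inf=snap('wrist','w2.png'); o=manip.get_obs(); print(o['joint_pos'].round(3) if hasattr(o['joint_pos'],'round') else o['joint_pos'])
Rm=R.from_quat(o['ee_rot']).as_matrix(); print('tool yaw',np.degrees(np.arctan2(Rm[1,0],Rm[0,0])),Rm.round(3).tolist())
x=.435;y=-.283
print(proj(inf,[[x,y,.088],[x,y,.048],[x-.047,y,.064]]).round(1))
for q in ('linchpin','ring'): print(q,[(np.round(d['bbox']).tolist(),round(d['conf'],2)) for d in manip.recognise('wrist',q)[:3]])
cv2.imwrite('pics/w2v.png',cv2.resize(cv2.imread('pics/w2.png'),None,fx=1.25,fy=1.25))
E
```

```text
clock: 3.45
position: [0.4355, -0.2776, 0.2503]
ee_rot: [0.492, 0.871, 0.0, -0.0]
ft_force: [0.5, -0.2, 0.6]
grip_width: 1.0
clock: 4.45
position: [0.4356, -0.2774, 0.2503]
ee_rot: [0.951, 0.308, 0.0, -0.0]
ft_force: [0.4, 0.4, 0.1]
grip_width: 1.0
clock: 5.08
position: [0.4352, -0.2782, 0.2502]
ee_rot: [0.999, 0.039, 0.0, -0.0]
ft_force: [0.4, -0.6, -0.6]
grip_width: 1.003
[-0.301  0.095  0.841  1.781 -0.074  1.298 -0.936]
tool yaw 4.364751534008514 [[0.997, 0.076, 0.0], [0.076, -0.997, 0.0], [0.0, -0.0, -1.0]]
[[333.  228.8]
 [332.2 218.4]
 [328.5 270.6]]
linchpin [([307.0, 200.0, 352.0, 271.0], 0.79)]
ring [([305.0, 216.0, 351.0, 272.0], 0.9)]
```

View pics/w2v.png

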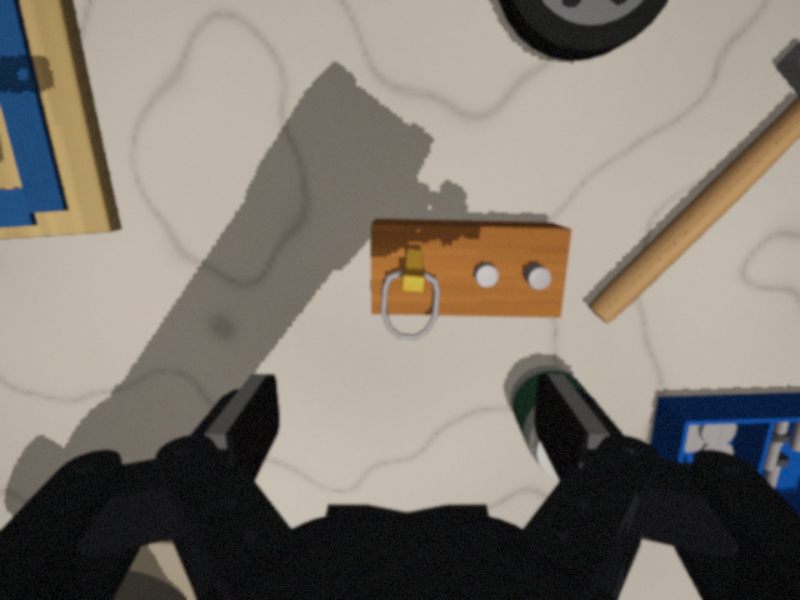

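```bash
python3 - <<'E'
from h import *
inf=manip.camera_info('wrist'); im=cv2.imread('pics/w2.png')
hsv=cv2.cvtColor(im,cv2.COLOR_BGR2HSV); m=cv2.inRange(hsv,(22,170,150),(36,255,255))[205:250,300:360]
ys,xs=np.nonzero(m); print('yellow',xs.mean()+300,ys.mean()+205,xs.min()+300,xs.max()+300,ys.min()+205,ys.max()+205,len(xs))
t=plane(inf,[(330.4,226.4),(xs.mean()+300,ys.mean()+205)],.088); e=plane(inf,[(328,269.6)],.064)[0]
print('grip',t.round(4).tolist(),'end',e.round(4),'yaw',np.degrees(np.arctan2(*(e-t[0])[1::-1])))
print('clev',plane(inf,[(389.6,220)],.060).round(4),plane(inf,[(431.2,222.4)],.064).round(4),'deck corner',plane(inf,[(94.4,184.8)],.018).round(4))
c=plane(inf,np.array([(373,220),(570,228),(561,317),(373,313)])/1.25,.048); print(c.round(4).tolist())
E
```

```text
yellow 329.8645833333333 226.79166666666666 322 339 221 232 96
grip [[0.4368, -0.2809, 0.088], [0.4364, -0.2805, 0.088]] end [ 0.3888 -0.2827  0.064 ] yaw -177.9084794048921
clev [[ 0.4399 -0.3356  0.06  ]] [[ 0.4413 -0.3729  0.064 ]] deck corner [[ 0.4459 -0.0386  0.018 ]]
[[0.4724, -0.2492, 0.048], [0.4774, -0.3953, 0.048], [0.408, -0.4004, 0.048], [0.4006, -0.2529, 0.048]]
```

The wrist view puts the pin head at (330,227), with the ring running down to (328,270). The wrist and top cameras agree to about 2–3 mm. I'll descend with the jaws half open.

```bash
python3 -m jog '[{"offset":[0.007,0.019,0.2],"rotation":[0,0,0.021],"fingers":0.05},{"offset":[0,0,0.3],"rotation":[0,0,0],"fingers":0.05},{"offset":[0,0,0.3],"rotation":[0,0,0],"fingers":0.05},{"offset":[0,0,0.16],"rotation":[0,0,0],"fingers":0.05},{"offset":[0,0,0.1],"rotation":[0,0,0],"fingers":0.05},{"offset":[0,0,0.04],"rotation":[0,0,0],"fingers":0.05},{"offset":[0,0,0],"rotation":[0,0,0],"fingers":0.05}]' 40
python3 - <<'E'
from h import *
im,inf=snap('wrist','w3.png'); snap('scene','s3.png'); o=manip.get_obs(); print(o['position'],o['ft_force'],o['grip_width'])
a=cv2.imread('pics/w3.png')[150:450,120:520];b=cv2.imread('pics/s3.png')[220:420,50:250]
cv2.imwrite('pics/c3.png',np.hstack([a,cv2.resize(b,(300,300),interpolation=cv2.INTER_CUBIC)]))
E
```

```text
clock: 6.1
position: [0.4365, -0.2819, 0.0857]
ee_rot: [1.0, 0.015, 0.0, 0.0]
ft_force: [0.4, -0.4, -0.5]
grip_width: 0.526
[ 0.43673114 -0.2819569   0.08611362] [-0.15951933  0.8345469   0.78545111] 0.5231990021124246
```

View pics/c3.png

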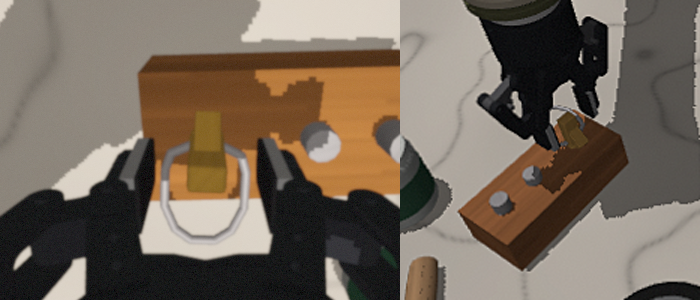

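The head at crop (207,170) sits centred between the fingers, and the ring is clear of the pads. I'll close on it and lift.

```bash
python3 -m jog '[{"offset":[0,0,0],"rotation":[0,0,0],"fingers":-1},{"offset":[0,0,0],"rotation":[0,0,0],"fingers":-1},{"offset":[0,0,0],"rotation":[0,0,0],"fingers":-1},{"offset":[0,0,0],"rotation":[0,0,0],"fingers":-1},{"offset":[0,0,0],"rotation":[0,0,0],"fingers":-1}]' 60
python3 -m jog '[{"offset":[0,0,-0.08],"rotation":[0,0,0],"fingers":-1},{"offset":[0,0,-0.2],"rotation":[0,0,0],"fingers":-1},{"offset":[0,0,-0.4],"rotation":[0,0,0],"fingers":-1},{"offset":[0,0,-0.4],"rotation":[0,0,0],"fingers":-1},{"offset":[0,0,-0.2],"rotation":[0,0,0],"fingers":-1},{"offset":[0,0,0],"rotation":[0,0,0],"fingers":-1},{"offset":[0,0,0],"rotation":[0,0,0],"fingers":-1}]'
python3 - <<'E'
from h import *
o=manip.get_obs(); print(o['position'],o['ft_force'],o['torque'],o['grip_width'],R.from_quat(o['ee_rot']).as_matrix().round(3).tolist())
E
```

```text
clock: 6.82
position: [0.4366, -0.2818, 0.0859]
ee_rot: [1.0, 0.015, 0.0, -0.0]
ft_force: [-0.6, 1.6, 6.1]
grip_width: 0.172
clock: 7.7
position: [0.4358, -0.2815, 0.2767]
ee_rot: [1.0, 0.015, -0.0, -0.0]
ft_force: [0.3, 1.6, -1.4]
grip_width: 0.173
[ 0.43577637 -0.28150298  0.27666432] [ 0.2848168   1.57242563 -1.43703781] [-0.04816332 -0.07843201 -0.02119207] 0.1734428071689475 [[1.0, 0.03, -0.001], [0.03, -1.0, 0.001], [-0.001, -0.001, -1.0]]
```

```bash
python3 -m jog '[{"offset":[0.133,-0.326,0],"rotation":[0,0,0],"fingers":-1},{"offset":[0.133,-0.326,0],"rotation":[0,0,0],"fingers":-1},{"offset":[0.133,-0.326,0],"rotation":[0,0,0],"fingers":-1},{"offset":[0.133,-0.326,0],"rotation":[0,0,0],"fingers":-1},{"offset":[0.133,-0.326,0],"rotation":[0,0,0],"fingers":-1},{"offset":[0.133,-0.326,0],"rotation":[0,0,0],"fingers":-1},{"offset":[0,0,0],"rotation":[0,0,-0.0923],"fingers":-1},{"offset":[0,0,0],"rotation":[0,0,-0.0923],"fingers":-1}]'
python3 -m jog '[{"offset":[0,0,0],"rotation":[0,0,-0.0923],"fingers":-1},{"offset":[0,0,0],"rotation":[0,0,-0.0923],"fingers":-1},{"offset":[0,0,0],"rotation":[0,0,-0.0923],"fingers":-1},{"offset":[0,0,0],"rotation":[0,0,-0.0923],"fingers":-1},{"offset":[0,0,0],"rotation":[0,0,-0.0923],"fingers":-1},{"offset":[0,0,0],"rotation":[0,0,-0.0923],"fingers":-1},{"offset":[0,0,0],"rotation":[0,0,-0.0923],"fingers":-1},{"offset":[0,0,0],"rotation":[0,0,0],"fingers":-1}]'
python3 -m jog '[{"offset":[0,0,0],"rotation":[0,0,0],"fingers":-1},{"offset":[0,0,0],"rotation":[0,0,0],"fingers":-1}]'
python3 - <<'E'
from h import *
o=manip.get_obs(); Rm=R.from_quat(o['ee_rot']).as_matrix(); p=np.array(o['position']); print(p,o['ft_force'],Rm.round(3).tolist(),np.degrees(np.arctan2(Rm[1,0],Rm[0,0])))
for c in ('wrist','scene','top'):
    im,inf=snap(c,c+'4.png')
    print(c,proj(inf,[[.5469,.0174,.111],[.5471,.0106,.111],p-[0,0,.038+.036],p]).round(1).tolist())
a=cv2.imread('pics/wrist4.png');b=cv2.imread('pics/scene4.png')[130:260,270:440]
cv2.imwrite('pics/c4.png',np.hstack([a[80:480,120:520],cv2.resize(b,(400,306),interpolation=cv2.INTER_CUBIC) if 0 else cv2.copyMakeBorder(cv2.resize(b,(400,306),interpolation=cv2.INTER_CUBIC),0,94,0,0,0)]))
E
```

```text
clock: 8.7
position: [0.5465, 0.0157, 0.2755]
ee_rot: [0.979, 0.202, -0.002, 0.0]
ft_force: [-0.1, -0.0, -0.9]
grip_width: 0.164
clock: 9.7
position: [0.5465, 0.0149, 0.2759]
ee_rot: [0.664, 0.748, -0.001, -0.001]
ft_force: [0.6, -0.6, -1.0]
grip_width: 0.172
clock: 9.95
position: [0.547, 0.0151, 0.277]
ee_rot: [0.664, 0.748, -0.0, -0.0]
ft_force: [-1.0, -1.4, 0.1]
grip_width: 0.17
[0.54698146 0.01508419 0.27700365] [-1.01107378 -1.39851336  0.13723896] [[-0.118, 0.993, -0.0], [0.993, 0.118, -0.0], [-0.0, -0.0, -1.0]] 96.75577241010093
wrist [[324.7, 225.7], [324.0, 233.4], [324.1, 266.2], [323.5, 331.6]]
scene [[331.1, 210.6], [329.1, 212.6], [331.0, 167.4], [331.6, 126.2]]
top [[285.7, 252.2], [289.0, 252.0], [283.0, 246.5], [279.3, 241.0]]
```

View pics/c4.png

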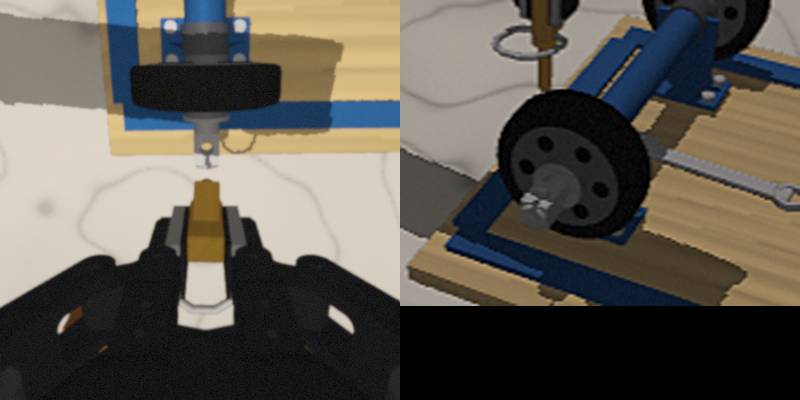

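The wrist view shows the hole at about (327,227). The pin hangs straight in the jaws, its tip near (326,262), in line with the axle. I'll measure the relative offset numerically.

```bash
python3 - <<'E'
from h import *
im=cv2.imread('pics/wrist4.png'); inf=manip.camera_info('wrist'); o=manip.get_obs(); p=np.array(o['position']); Rm=R.from_quat(o['ee_rot']).as_matrix()
g=cv2.cvtColor(im,cv2.COLOR_BGR2GRAY); print(g[216:250,314:340:1][::1])
hsv=cv2.cvtColor(im,cv2.COLOR_BGR2HSV); m=cv2.inRange(hsv,(12,110,40),(36,255,255))
for r in range(252,345,4):
    xs=np.nonzero(m[r,290:360])[0]
    print(r,(xs.min()+290,xs.max()+290,len(xs)) if len(xs) else None,end=' ')
tip=p-[0,0,.074]; print()
for nm,q in (('tipfar',tip+Rm[:,0]*.0041),('tip',tip),('taperfar',tip+[0,0,.003]+Rm[:,0]*.005),('headtopnear',p+[0,0,.002]-Rm[:,0]*.006),('headtopfar',p+[0,0,.002]+Rm[:,0]*.006)): print(nm,proj(inf,q).round(1))
for L,h in (((.5,),0),): print('scale px/mm at .111',proj(inf,[[.547,.0174,.111],[.557,.0174,.111],[.547,.0274,.111]]).round(2).tolist())
E
```

```text
[[132 118 112 118 116 115 117 116 116 117 114 113 114 114 112 113 113 115
  114 115 115 112 111 114 114 113]
 [134 115 114 113 114 115 117 118 116 114 112 113 111 114 113 118 115 111
  114 114 112 115 116 114 115 114]
 [134 116 116 113 117 116 119 115 117 115 113 115 115 114 113 113 114 113
  114 115 113 112 113 113 113 113]
 [133 118 114 114 116 115 115 117 113 114 114 114 115 116 114 112 115 115
  113 110 115 114 114 115 116 116]
 [132 115 116 115 114 117 118 115 115 113 113 113 114 113 113 113 115 112
  113 115 116 116 117 117 117 124]
 [131 117 115 114 116 117 120 120 115 111 116 117 117 117 115 114 115 113
  115 115 115 115 114 117 126 137]
 [133 117 116 116 113 116 120 119 119 118 124 128 131 132 128 124 119 116
  114 114 113 112 113 118 131 148]
 [136 118 115 114 116 114 118 120 130 140 148 154 158 159 155 145 132 120
  114 117 113 117 118 117 131 153]
 [139 118 114 113 116 116 118 131 151 164 171 176 178 178 174 167 155 134
  117 113 118 115 112 120 131 155]
 [141 122 114 113 115 115 123 140 164 176 181 183 185 185 182 180 172 148
  121 113 114 116 114 116 133 156]
 [140 118 
[... 2950 characters left out ...]
309), np.int64(342), 34) 296 (np.int64(309), np.int64(342), 34) 300 (np.int64(308), np.int64(342), 35) 304 (np.int64(307), np.int64(343), 37) 308 (np.int64(307), np.int64(343), 37) 312 (np.int64(307), np.int64(344), 38) 316 (np.int64(306), np.int64(344), 39) 320 (np.int64(306), np.int64(345), 40) 324 (np.int64(306), np.int64(344), 39) 328 (np.int64(306), np.int64(345), 40) 332 (np.int64(306), np.int64(344), 39) 336 (np.int64(306), np.int64(344), 39) 340 (np.int64(306), np.int64(344), 39) 344 None 
tipfar [[324.1 259.7]]
tip [[324.1 266.2]]
taperfar [[324.1 260. ]]
headtopnear [[323.7 347.7]]
headtopfar [[323.6 320.6]]
scale px/mm at .111 [[324.66, 225.71], [336.32, 227.06], [326.05, 214.26]]
```

```bash
python3 -m jog '[{"offset":[0,0,0.2],"rotation":[0,0,0],"fingers":-1},{"offset":[0,0,0.2],"rotation":[0,0,0],"fingers":-1},{"offset":[0,0,0.12],"rotation":[0,0,0],"fingers":-1},{"offset":[0,0,0.03],"rotation":[0,0,0],"fingers":-1},{"offset":[0,0,0],"rotation":[0,0,0],"fingers":-1},{"offset":[0,0,0],"rotation":[0,0,0],"fingers":-1}]'
python3 - <<'E'
from h import *
o=manip.get_obs(); Rm=R.from_quat(o['ee_rot']).as_matrix(); p=np.array(o['position']); print(p,o['ft_force'])
for c in ('wrist','scene'):
    im,inf=snap(c,c+'5.png'); print(c,proj(inf,[[.547,.015,.111],p-[0,0,.074]]).round(1).tolist())
a=cv2.imread('pics/wrist5.png')[190:290,260:400];b=cv2.imread('pics/scene5.png')[150:250,270:410]
cv2.imwrite('pics/c5.png',np.vstack([cv2.resize(i,(420,300),interpolation=cv2.INTER_CUBIC) for i in(a,b)]))
E
```

```text
clock: 10.85
position: [0.5477, 0.0151, 0.1958]
ee_rot: [0.663, 0.748, 0.001, 0.0]
ft_force: [0.3, -0.5, -1.5]
grip_width: 0.171
[0.54767856 0.01513223 0.19583035] [ 0.33146203 -0.53832121 -1.48462894]
wrist [[323.0, 260.4], [324.1, 266.3]]
scene [[330.4, 211.3], [330.9, 206.6]]
```

View pics/c5.png

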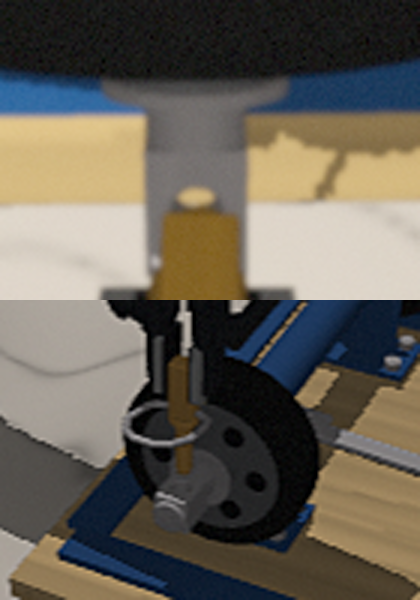

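The crop shows the far rim of the hole just beyond the pin tip and the pin centred on the axle to about 0.5 mm. I'll go down feeling for it.

```bash
python3 -m jog '[{"offset":[0,-0.004,0.05],"rotation":[0,0,0],"fingers":-1},{"offset":[0,0,0],"rotation":[0,0,0],"fingers":-1}]'
python3 -m jog '[{"offset":[0,0,0.0133],"rotation":[0,0,0],"fingers":-1},{"offset":[0,0,0],"rotation":[0,0,0],"fingers":-1}]'
python3 -m jog '[{"offset":[0,0,0.0133],"rotation":[0,0,0],"fingers":-1},{"offset":[0,0,0],"rotation":[0,0,0],"fingers":-1}]'
```

```text
clock: 11.2
position: [0.546, 0.0151, 0.1866]
ee_rot: [0.663, 0.748, -0.0, -0.0]
ft_force: [0.5, 0.2, -0.4]
grip_width: 0.17
clock: 11.45
position: [0.5464, 0.0151, 0.1852]
ee_rot: [0.663, 0.748, -0.0, -0.0]
ft_force: [-0.6, 0.1, -0.1]
grip_width: 0.165
clock: 11.7
position: [0.5469, 0.015, 0.1841]
ee_rot: [0.663, 0.748, 0.001, 0.0]
ft_force: [-1.8, 0.7, 5.1]
grip_width: 0.168
```

```bash
python3 -m jog '[{"offset":[0,0,0.0067],"rotation":[0,0,0],"fingers":-1},{"offset":[0,0,0],"rotation":[0,0,0],"fingers":-1}]'
python3 -c "
from h import *
for _ in range(3):
    o=manip.get_obs(); print(np.round(o['position'],4),np.round(o['ft_force'],1),np.round(o['torque'],2)); manip.camera('wrist')"
```

```text
clock: 11.95
position: [0.5468, 0.0146, 0.1824]
ee_rot: [0.663, 0.748, 0.0, 0.0]
ft_force: [1.2, -2.2, 0.6]
grip_width: 0.171
[0.5468 0.0146 0.1824] [ 1.2 -2.2  0.6] [-0.55 -0.41 -0.03]
[0.5468 0.0147 0.1824] [ 1.2 -2.   0.6] [-0.53 -0.4  -0.03]
[0.5468 0.0147 0.1824] [ 2.  -1.8  1.2] [-0.56 -0.43 -0.01]
```

```bash
python3 -m jog '[{"offset":[0,0,0.0133],"rotation":[0,0,0],"fingers":-1},{"offset":[0,0,0],"rotation":[0,0,0],"fingers":-1}]'
python3 -m jog '[{"offset":[0,0,0.0133],"rotation":[0,0,0],"fingers":-1},{"offset":[0,0,0],"rotation":[0,0,0],"fingers":-1}]'
python3 -c "
from h import *
o=manip.get_obs(); print(np.round(o['position'],4),np.round(o['ft_force'],1),np.round(o['torque'],2))"
```

```text
clock: 12.35
position: [0.5466, 0.0147, 0.18]
ee_rot: [0.663, 0.748, -0.0, 0.0]
ft_force: [2.9, -3.0, -2.7]
grip_width: 0.17
clock: 12.6
position: [0.5467, 0.0147, 0.1782]
ee_rot: [0.663, 0.748, -0.0, 0.0]
ft_force: [2.7, -4.4, -1.4]
grip_width: 0.172
[0.5467 0.0147 0.1782] [ 2.7 -4.4 -1.4] [-1.2  -0.87  0.  ]
```

It is entering: there is no vertical resistance at 7 mm depth, only a side load of about 5 N. I'll relieve that and carry on down.

```bash
python3 -m jog '[{"offset":[-0.004,0.002,0],"rotation":[0,0,0],"fingers":-1},{"offset":[0,0,0.0133],"rotation":[0,0,0],"fingers":-1},{"offset":[0,0,0],"rotation":[0,0,0],"fingers":-1}]'
python3 -m jog '[{"offset":[0,0,0.02],"rotation":[0,0,0],"fingers":-1},{"offset":[0,0,0],"rotation":[0,0,0],"fingers":-1}]'
python3 -c "
from h import *
o=manip.get_obs(); print(np.round(o['position'],4),np.round(o['ft_force'],1),np.round(o['torque'],2))"
```

```text
clock: 12.98
position: [0.5468, 0.0144, 0.1761]
ee_rot: [0.663, 0.748, -0.0, -0.0]
ft_force: [1.7, -4.0, -1.1]
grip_width: 0.17
clock: 13.22
position: [0.5468, 0.0144, 0.173]
ee_rot: [0.663, 0.748, -0.0, -0.0]
ft_force: [2.3, -3.9, -2.4]
grip_width: 0.171
[0.5468 0.0144 0.173 ] [ 2.3 -3.9 -2.4] [-1.06 -0.85  0.02]
```

```bash
python3 -m jog '[{"offset":[-0.005,0.003,0],"rotation":[0,0,0],"fingers":-1},{"offset":[0,0,0.02],"rotation":[0,0,0],"fingers":-1},{"offset":[0,0,0.02],"rotation":[0,0,0],"fingers":-1},{"offset":[0,0,0],"rotation":[0,0,0],"fingers":-1}]'
python3 -c "
from h import *
o=manip.get_obs(); print(np.round(o['position'],4),np.round(o['ft_force'],1),np.round(o['torque'],2))"
```

```text
clock: 13.72
position: [0.5471, 0.014, 0.1668]
ee_rot: [0.663, 0.748, -0.0, -0.0]
ft_force: [1.7, -2.6, -2.1]
grip_width: 0.173
[0.5471 0.014  0.1668] [ 1.7 -2.6 -2.1] [-0.58 -0.36 -0.  ]
```

```bash
python3 -m jog '[{"offset":[-0.003,0.003,0],"rotation":[0,0,0],"fingers":-1},{"offset":[0,0,0.02],"rotation":[0,0,0],"fingers":-1},{"offset":[0,0,0.02],"rotation":[0,0,0],"fingers":-1},{"offset":[0,0,0.02],"rotation":[0,0,0],"fingers":-1},{"offset":[0,0,0],"rotation":[0,0,0],"fingers":-1}]'
python3 -m jog '[{"offset":[0,0,0.02],"rotation":[0,0,0],"fingers":-1},{"offset":[0,0,0.013],"rotation":[0,0,0],"fingers":-1},{"offset":[0,0,0],"rotation":[0,0,0],"fingers":-1}]'
python3 -c "
from h import *
o=manip.get_obs(); print(np.round(o['position'],4),np.round(o['ft_force'],1),np.round(o['torque'],2))"
```

```text
clock: 14.35
position: [0.5477, 0.0136, 0.1579]
ee_rot: [0.663, 0.748, -0.0, -0.0]
ft_force: [-0.4, 0.3, -1.0]
grip_width: 0.168
clock: 14.72
position: [0.5479, 0.0136, 0.1532]
ee_rot: [0.663, 0.748, 0.0, -0.0]
ft_force: [-0.6, -0.6, -0.3]
grip_width: 0.168
[0.5479 0.0136 0.1532] [-0.6 -0.6 -0.3] [-0.05 -0.04  0.  ]
```

```bash
python3 -m jog '[{"offset":[0,0,0.0133],"rotation":[0,0,0],"fingers":-1},{"offset":[0,0,0.0067],"rotation":[0,0,0],"fingers":-1},{"offset":[0,0,0],"rotation":[0,0,0],"fingers":-1}]'
python3 -m jog '[{"offset":[0,0,0.0067],"rotation":[0,0,0],"fingers":-1},{"offset":[0,0,0],"rotation":[0,0,0],"fingers":-1}]'
python3 -m jog '[{"offset":[0,0,0.0067],"rotation":[0,0,0],"fingers":-1},{"offset":[0,0,0],"rotation":[0,0,0],"fingers":-1}]'
```

```text
clock: 15.1
position: [0.5479, 0.0135, 0.1503]
ee_rot: [0.663, 0.748, 0.0, -0.0]
ft_force: [0.1, -0.6, -0.7]
grip_width: 0.167
clock: 15.35
position: [0.5479, 0.0135, 0.1493]
ee_rot: [0.663, 0.748, 0.0, -0.0]
ft_force: [-0.1, 0.6, -1.2]
grip_width: 0.166
clock: 15.6
position: [0.548, 0.0134, 0.1488]
ee_rot: [0.663, 0.748, 0.0, 0.0]
ft_force: [-2.3, -0.4, 5.7]
grip_width: 0.171
```

Seated: contact came at TCP z 0.149, which is the predicted home height, with 5.7 N. I'll release, rise and look.

```bash
python3 -m jog '[{"offset":[0,0,0],"rotation":[0,0,0],"fingers":0},{"offset":[0,0,0],"rotation":[0,0,0],"fingers":0},{"offset":[0,0,0],"rotation":[0,0,0],"fingers":0},{"offset":[0,0,-0.03],"rotation":[0,0,0],"fingers":0},{"offset":[0,0,-0.2],"rotation":[0,0,0],"fingers":0},{"offset":[0,0,-0.2],"rotation":[0,0,0],"fingers":0},{"offset":[0,0,-0.1],"rotation":[0,0,0],"fingers":0},{"offset":[0,0,0],"rotation":[0,0,0],"fingers":0}]'
python3 - <<'E'
from h import *
o=manip.get_obs(); p=np.array([.548,.0134,.111]);Rm=R.from_quat(o['ee_rot']).as_matrix(); print(o['position'],o['ft_force'])
px=-Rm[:,0]; rend=p+np.array([0,0,.008])+.0468*px+np.array([0,0,.0082])
for c in ('wrist','scene','top'):
    im,inf=snap(c,c+'6.png'); print(c,proj(inf,[p,p+[0,0,.04],rend]).round(1).tolist(),[(np.round(d['bbox']).tolist(),round(d['conf'],2)) for d in manip.recognise(c,'ring')[:2]])
a=cv2.imread('pics/wrist6.png')[160:400,180:500];b=cv2.imread('pics/scene6.png')[150:250,270:403];t=cv2.imread('pics/top6.png')[215:290,250:350]
cv2.imwrite('pics/c6.png',np.hstack([cv2.resize(i,(400,300),interpolation=cv2.INTER_CUBIC) for i in(a,b)]))
E
```

```text
clock: 16.6
position: [0.5483, 0.0135, 0.2285]
ee_rot: [0.663, 0.748, 0.001, 0.0]
ft_force: [-0.1, -1.0, 0.1]
grip_width: 0.5
[0.54832479 0.01345679 0.22848629] [-0.10471992 -1.01610688  0.07409525]
wrist [[324.6, 245.6], [324.5, 265.0], [324.7, 315.3]] [([296.0, 242.0, 356.0, 318.0], 0.6)]
scene [[330.4, 212.0], [330.6, 193.8], [317.9, 220.0]] []
top [[287.6, 251.6], [286.1, 249.3], [310.2, 247.3]] []
```

View pics/c6.png

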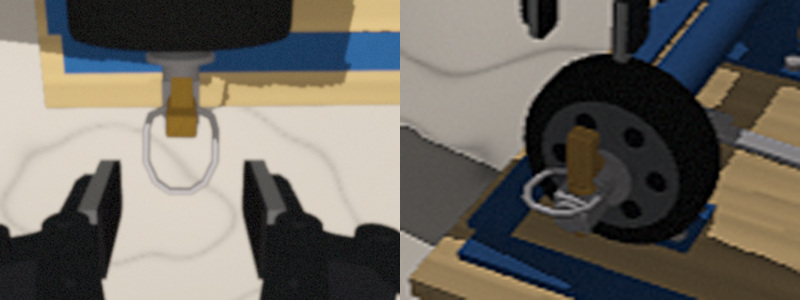

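The pictures show the pin seated with its collar on the axle, and the ring standing open off the axle end at wrist (324,313). Next I'll move outward, shut the fingers and tilt 25°, so the gripper body stays clear of the pin head while it pushes the ring.

```bash
python3 -m jog '[{"offset":[-0.18,0,0],"rotation":[0,0,0],"fingers":-1},{"offset":[-0.18,0,0],"rotation":[0,0,0],"fingers":-1},{"offset":[0,0,0],"rotation":[0,0.0727,0],"fingers":-1},{"offset":[0,0,0],"rotation":[0,0.0727,0],"fingers":-1},{"offset":[0,0,0],"rotation":[0,0.0727,0],"fingers":-1},{"offset":[0,0,0],"rotation":[0,0,0],"fingers":-1},{"offset":[0,0,0],"rotation":[0,0,0],"fingers":-1},{"offset":[0,0,0],"rotation":[0,0,0],"fingers":-1}]'
cat > rel.py <<'E'
from h import *
o=manip.get_obs(); p=np.array(o['position']); Rm=R.from_quat(o['ee_rot']).as_matrix()
ox=np.array([.118,-.993,0]); oy=np.array([.993,.118,0]); pin=np.array([.548,.0134,0]); f=p+.019*Rm[:,2]
print('tip out %.4f side %.4f z %.4f'%((f-pin)@ox,(f-pin)@oy,f[2]),'TCP out %.4f z %.4f'%((p-pin)@ox,p[2]),'F',np.round(o['ft_force'],1),'grip',round(o['grip_width'],3),'ztool',Rm[:,2].round(3))
E
python3 rel.py
```

```text
clock: 17.9
position: [0.5545, -0.0386, 0.2282]
ee_rot: [0.647, 0.732, 0.143, -0.161]
ft_force: [0.3, 0.6, -0.7]
grip_width: -0.002
tip out 0.0444 side 0.0003 z 0.2110 TCP out 0.0524 z 0.2282 F [ 0.3  0.6 -0.7] grip -0.002 ztool [-0.051  0.418 -0.907]
```

```bash
python3 -m jog '[{"offset":[-0.103,0,0.22],"rotation":[0,0,0],"fingers":-1},{"offset":[-0.103,0,0.22],"rotation":[0,0,0],"fingers":-1},{"offset":[0,0,0],"rotation":[0,0,0],"fingers":-1},{"offset":[0,0,0],"rotation":[0,0,0],"fingers":-1}]'
python3 rel.py
```

```text
clock: 18.4
position: [0.5551, -0.0399, 0.1566]
ee_rot: [0.647, 0.731, 0.144, -0.161]
ft_force: [0.6, -0.2, 0.4]
grip_width: 0.002
tip out 0.0457 side 0.0008 z 0.1394 TCP out 0.0538 z 0.1566 F [ 0.6 -0.2  0.4] grip 0.002 ztool [-0.05   0.419 -0.907]
```

```bash
python3 -m jog '[{"offset":[-0.036,0,0.086],"rotation":[0,0,0],"fingers":-1},{"offset":[-0.036,0,0.086],"rotation":[0,0,0],"fingers":-1},{"offset":[0,0,0],"rotation":[0,0,0],"fingers":-1}]'
python3 rel.py
python3 -m jog '[{"offset":[-0.005,0,0.05],"rotation":[0,0,0],"fingers":-1},{"offset":[-0.005,0,0.05],"rotation":[0,0,0],"fingers":-1},{"offset":[0,0,0],"rotation":[0,0,0],"fingers":-1}]'
python3 rel.py
```

```text
clock: 18.77
position: [0.5541, -0.0395, 0.1266]
ee_rot: [0.648, 0.73, 0.143, -0.162]
ft_force: [0.9, -1.2, 1.5]
grip_width: 0.003
tip out 0.0453 side -0.0002 z 0.1093 TCP out 0.0533 z 0.1266 F [ 0.9 -1.2  1.5] grip 0.003 ztool [-0.051  0.419 -0.907]
clock: 19.15
position: [0.5532, -0.0332, 0.1121]
ee_rot: [0.647, 0.731, 0.143, -0.163]
ft_force: [-0.7, -0.3, 0.6]
grip_width: 0.001
tip out 0.0388 side -0.0004 z 0.0949 TCP out 0.0469 z 0.1121 F [-0.7 -0.3  0.6] grip 0.001 ztool [-0.053  0.42  -0.906]
```

```bash
python3 -m jog '[{"offset":[0,0,0.044],"rotation":[0,0,0],"fingers":-1},{"offset":[0,0,0.044],"rotation":[0,0,0],"fingers":-1},{"offset":[0,0,0],"rotation":[0,0,0],"fingers":-1}]'
python3 rel.py
python3 -m jog '[{"offset":[-0.01,0,0.054],"rotation":[0,0,0],"fingers":-1},{"offset":[0,0,0],"rotation":[0,0,0],"fingers":-1},{"offset":[0,0,0],"rotation":[0,0,0],"fingers":-1}]'
python3 rel.py
python3 - <<'E'
from h import *
a=[]
for c in ('wrist','scene'):
    im,inf=snap(c,c+'7.png'); print(c,[(np.round(d['bbox']).tolist(),round(d['conf'],2)) for d in manip.recognise(c,'ring')[:2]])
a=cv2.imread('pics/wrist7.png')[120:420,160:560];b=cv2.imread('pics/scene7.png')[160:250,280:400]
cv2.imwrite('pics/c7.png',np.hstack([a,cv2.resize(b,(400,300),interpolation=cv2.INTER_CUBIC)]))
E
```

```text
clock: 19.52
position: [0.5525, -0.0282, 0.1001]
ee_rot: [0.647, 0.731, 0.143, -0.163]
ft_force: [-0.4, 0.4, -0.1]
grip_width: -0.001
tip out 0.0338 side -0.0005 z 0.0829 TCP out 0.0418 z 0.1001 F [-0.4  0.4 -0.1] grip -0.001 ztool [-0.052  0.42  -0.906]
clock: 19.9
position: [0.5527, -0.0268, 0.0928]
ee_rot: [0.648, 0.731, 0.143, -0.162]
ft_force: [-0.3, -1.1, 0.5]
grip_width: 0.001
tip out 0.0324 side -0.0001 z 0.0756 TCP out 0.0404 z 0.0928 F [-0.3 -1.1  0.5] grip 0.001 ztool [-0.051  0.419 -0.906]
wrist [([270.0, 207.0, 383.0, 243.0], 0.89)]
scene [([331.0, 190.0, 342.0, 217.0], 0.72)]
```

View pics/c7.png

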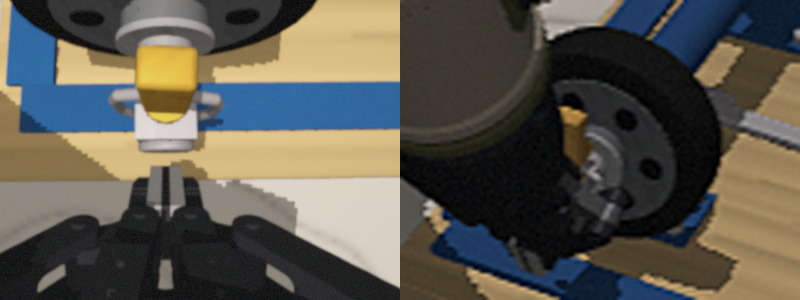

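The ring's side wires now run down on both sides of the axle, at wrist crop (112,100) and (220,105). I'll back off outward, then up and towards the robot, and check it.

```bash
python3 -m jog '[{"offset":[-0.18,0,-0.085],"rotation":[0,0,0],"fingers":-1},{"offset":[0.141,0,-0.302],"rotation":[0,0,0],"fingers":-1},{"offset":[0.141,0,-0.302],"rotation":[0,0,0],"fingers":-1},{"offset":[0.141,0,-0.302],"rotation":[0,0,0],"fingers":-1},{"offset":[0,-0.35,0],"rotation":[0,0,0],"fingers":-1},{"offset":[0,-0.35,0],"rotation":[0,0,0],"fingers":-1},{"offset":[0,0,0],"rotation":[0,0,0],"fingers":-1},{"offset":[0,0,0],"rotation":[0,0,0],"fingers":-1}]'
python3 rel.py
python3 - <<'E'
from h import *
p=np.array([.548,.0134,.111]); ox=np.array([.118,-.993,0]);oy=np.array([.993,.118,0])
S=[]
for c in ('scene','wrist','top'):
    im,inf=snap(c,c+'8.png')
    sh=p-[0,0,.0395]; op=p+[0,0,.0162]+.0468*ox
    print(c,'head',proj(inf,p+[0,0,.04]).round(1).tolist(),'shut end',proj(inf,[sh+oy*.02,sh-oy*.02,sh]).round(1).tolist(),'open end',proj(inf,op).round(1).tolist(),[(q,[(np.round(d['bbox']).tolist(),round(d['conf'],2)) for d in manip.recognise(c,q)[:2]]) for q in('ring','linchpin')])
b=cv2.imread('pics/scene8.png')[160:250,280:400]; a=cv2.imread('pics/wrist8.png'); u,v=proj(manip.camera_info('wrist'),p).ravel().astype(int); print(u,v)
u=np.clip(u,70,570);v=np.clip(v,52,428)
cv2.imwrite('pics/c8.png',np.hstack([cv2.resize(b,(400,300),interpolation=cv2.INTER_CUBIC),cv2.resize(a[v-52:v+52,u-70:u+70],(400,300),interpolation=cv2.INTER_CUBIC)]))
E
```

```text
clock: 21.1
position: [0.4526, -0.0686, 0.2435]
ee_rot: [0.647, 0.731, 0.144, -0.162]
ft_force: [0.4, -0.1, -0.2]
grip_width: -0.001
tip out 0.0622 side -0.1044 z 0.2263 TCP out 0.0702 z 0.2435 F [ 0.4 -0.1 -0.2] grip -0.001 ztool [-0.05   0.42  -0.906]
scene head [[330.6, 193.8]] shut end [[340.0, 232.2], [320.5, 225.5], [330.2, 228.8]] open end [[317.8, 220.0]] [('ring', [([319.0, 206.0, 339.0, 232.0], 0.55)]), ('linchpin', [([320.0, 191.0, 343.0, 228.0], 0.9)])]
wrist head [[476.1, 211.7]] shut end [[460.8, 232.0], [417.2, 232.0], [439.0, 232.0]] open end [[466.3, 281.5]] [('ring', [([422.0, 219.0, 481.0, 236.0], 0.47), ([422.0, 195.0, 489.0, 234.0], 0.42)]), ('linchpin', [([423.0, 198.0, 484.0, 235.0], 0.76)])]
top head [[286.1, 249.3]] shut end [[287.8, 244.4], [290.3, 263.0], [289.0, 253.7]] open end [[310.2, 247.4]] [('ring', []), ('linchpin', [])]
455 223
```

View pics/c8.png

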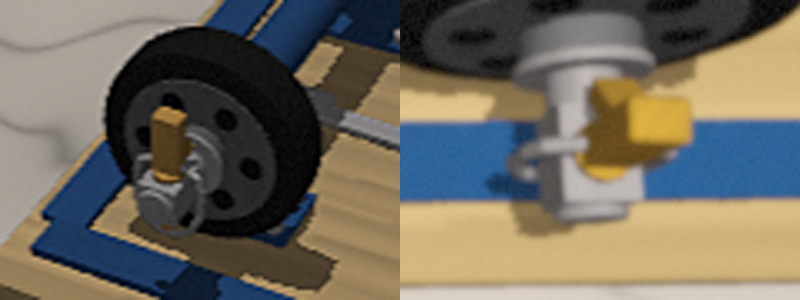

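Both pictures show the head home on the axle and the ring straight down around it. In the scene view its lower edge is at row 232, where a shut ring would be (232.2). I'm handing in.

```bash
python3 -c "
from workcell import manip
print(manip.hand_in())"
```

```text
the job is handed in; nothing more can be done
None
```

The linchpin is home in the axle's cross hole and its ring has snapped shut, and the job is handed in. It took about 21 s of the 67 s allowed; `hand_in` gives no verdict.

- **Pin:** I took it from the block and felt for the hole. The first touch was about 5 N, and side loads stayed near 5 N and were eased off. The head stopped at the predicted height (TCP z 0.149 m) with 5.7 N.
- **Ring:** I pushed it over the axle end with shut, tilted fingers, and it closed by itself.
- **Last checks:** In the final scene view the detected ring box ended at row 232 and column 339, against 232.2 and 340.0 predicted for a shut ring. The wrist view agreed to within the wire's thickness. The arm was clear, with no force on it.
- **Checks that fell short or disagreed:** The first top and wrist estimates of the hole differed by about 7 mm along the axle; the pin went in between them. The top camera found neither ring nor pin at the end, so it confirms nothing. The ring's loop under the axle was not seen directly; I judge it shut from the side wires and the box positions. I did not measure the other bench items again at the end, but nothing was run into.

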